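# Lock the cap onto the battery-return canister

### The arm

A 6-joint arm with a two-finger parallel gripper is mounted at the origin on the work surface. World frame = base frame: x ahead of the robot, y to its left, z up, the work surface at z = 0. Lengths are in m, angles in rad, forces in N, time in s.
With the tool pointing down it reaches from about 0.35 to 0.95 m from the base axis. Payload 17.4 kg.
Tool frame: the origin (TCP) lies between the finger pads; the fingertips stand 25 mm ahead of it and the grasp point (between the pads) lies 6 mm ahead of it (tcp_to_tips is the distance from the TCP to the fingertips, in m); z points along the fingers, y is the direction in which the jaws open and shut (so a half turn about z gives the same grasp; the last joint's range is limited). The gripper opens to 93 mm and grips with 3 to 60 N. Pads are 15 mm wide; open, the fingers measure 128 mm over their backs; the gripper's body (75 mm by 188 mm) begins 65 mm behind the grasp point.
Start: joints at [-1.322, 0.116, 1.442, -0, 1.584, -0.038], TCP at [0.191, -0.647, 0.244] pointing down, gripper open.
Joint ranges: [-2.83, 2.83], [-0.83, 2.19], [0.07, 2.5], [-1.14, 4.28], [0.01, 3], [-2.97, 2.97]. Speed limits (rad/s): [1.89, 1.89, 2.22, 3.14, 3.14, 3.14].

### API

Orientations are given as a rotation vector (axis times angle).
In Python, from cell import * gives the robot as it stands.
- The arm moves only by the tool apply_moves, never from a script. Its argument "increments" is a list that holds one entry, the list of rows, each a list of 6 numbers: the shift along the tool's x, y, z in mm, then the turn, a rotation vector about the tool's x, y, z in rad. A call has 1 to 12 rows; each row shifts and turns the pose as measured when the row begins, along the tool's axes as they then stand; what a row does not reach is not made up. A row lasts 1/12 s, in which the tool goes at most 41.7 mm and 7.16 degrees, less where a joint would pass 70% of its speed; a pose out of reach is approached as far as the arm can. A call is refused whole if a number of a shift passes 41.7 or a number of a turn 0.125, either way. A call with a gripper value outside its range is refused whole. "hand" is the finger opening in mm, from 0 to 93, set as the call begins (left out, the last holds). The fingers move at their own pace and stop on an object; the grip force is fixed at half the most. Time passes only in rows, so rows that do not move let the fingers close. It gives the time, the measured TCP pose, the force and the opening at its end, in the units of the state.
- observe(): the state, without advancing time (a new reading comes with each control period).
- snapshot(name): name is "side" or "top" or "wrist"; returns (picture, depth): 420x560x3 uint8, red, green, blue; 420x560 float32, m along the optical axis (not along the pixel's ray), 0 where there is no reading.
- camera_params(name): a dict with "fovy" (degrees; the focal length in pixels is half the picture's height over the tangent of half this angle, whatever the lens; pixels are square), "cx", "cy" (the principal point, pixels), "k1" (the pictures are not rectified: a ray, as slopes to the right and down, at radius r is drawn at 1 + k1 r^2 times it, then the intrinsics apply), "R" (3x3) and "t" (3): a world point X has camera coordinates R X + t; the wrist camera has in their place "hand_eye" (4x4, takes a point from camera to tool coordinates, whose origin is the TCP and whose axes are the flange's). Camera axes: x right, y down, z forward; pixel columns grow to the right and rows downward; lengths in m; the calibration is good to about 2 mm. A picture is of the moment at which its call begins: read the wrist's pose just before it. camera_params takes no time and is no camera call.
- close_job(): hands the job in, once; it reports no verdict.
The state is a dict: "t": time; "joints": joint angles; "qvel": joint speeds; "tau": joint torques, N m; "eef_pos": TCP position; "eef_rot": TCP orientation; "force": force on the tool from outside, world axes, zero at the start; "torque": the same for the moment, N m; "opening": finger opening in m.
Only numpy, scipy, OpenCV 4.12 (cv2) and the standard library are available. Lean on these libraries where they do the work, as an engineer would, in place of code of your own. Each camera call takes 0.05 s, during which the arm holds its last target. There are 200 camera calls.

### The job

Close the battery-return canister: pick up its white locking cap by the two tall side tabs, keep the tabs squeezed together while you lower the cap into the canister's mouth, feel gently for the place where its lugs drop through the gaps, and turn it clockwise (seen from above) until it stops, then let go so that both tabs spring out and lock it there, fully down. Never press or twist the cap hard against the canister (use a light hand and stay below 40 N), and leave the other things on the counter where they are.

Things in the scene. Friction and masses are not known exactly. Their poses are not given: they have to be found in the camera images.
- canister: Grey round canister, 100 mm across, fixed to the counter; origin at the centre of its underside on the counter, z up. In its mouth is a bright metal bayonet ring that cannot be turned by hand: a ledge, and round it a collar whose top is 95 mm above the counter. Inside, the mouth is free to 20 mm below the ledge's top.
- mouth (a point): Centre of the mouth, level with the ledge's top, 85 mm above the counter. Ledge: 7 mm thick, round opening 60 mm across, two opposite gaps about 15 mm wide out to radius 39 mm. The line through the gaps lies within 0.38 rad (22 degrees), either way, of this point's x axis; its exact angle is not given: feel or look for it. A lug enters within about 4 degrees of its gap.
- collar (a point): Centre of the collar's top, 10 mm above the mouth point. Collar: inside 74 mm, outside 96 mm across, with two opposite notches 19 mm wide, 45 degrees anticlockwise (from above) of the ledge's gaps. With its lugs through the gaps the cap can turn only clockwise, by about 45 degrees, to a hard stop; there its pawls face the notches (5 degrees either way is enough).
- cap_grip (a point): On the axis of the loose white locking cap, between its two tabs, at the height to grip them: 54 mm above the cap's underside. The cap starts upright on the counter. x runs through its lugs, y through its tabs, z up; a half turn about z changes nothing. Tabs: upright paddles 26 mm wide (along x), 44 mm tall, top 15 mm above this point, outer faces 62 mm apart, 52 mm when squeezed.
- cap_seat (a point): On the cap's axis at the underside of its 66 mm flange, 16 mm above the cap's underside, 38 mm below cap_grip; same axes. Fully down, the flange rests on the ledge and this point meets the mouth point. With the lugs lying on the ledge, beside the gaps, it is 13 mm above the mouth point. The tabs' paddles begin 9 mm above it; between them is a hub 38 mm across and 26 mm high.
- cap_lugs (a point): On the cap's axis at the underside of its two lugs, 13 mm below cap_seat; same axes. Lugs on +x and -x: 11 mm wide, 5 mm thick, out to radius 34 mm, so once through the gaps they pass under the ledge. They stick out of a round chamfered nose 56 mm across that ends 3 mm below this point.
- cap_pawls (a point): On the cap's axis at the height of the pawls, 6.5 mm above cap_seat; same axes. One pawl at the foot of each tab (+y and -y), 12 mm wide, 5 mm thick, out to radius 40 mm at rest and 35 mm when squeezed. Unsqueezed pawls land on the collar and keep the cap from going down; inside the collar they can spring out only into its notches.
- tab_left (a joint): Slide of the tab on the cap's +y side: 0 = sprung fully out, 0.005 m = squeezed fully in, against a stop. Spring force 3.6 N at rest to 9.6 N fully in.
- tab_right (a joint): The same for the tab on the cap's -y side.
- cap: The whole loose locking cap, about 100 to 180 g; origin at the centre of its underside (the end of the nose), axes as cap_grip.
- can_blue: empty drinks can, 66 mm across, 115 mm tall, standing. A bystander; origin at the centre of its underside.
- can_green: empty drinks can, 66 mm across, 115 mm tall, standing. A bystander; origin at the centre of its underside.
- paper_cup: open paper cup, 80 mm across the rim, 95 mm tall. A bystander; origin at the centre of its underside.
- tub: open white food tub, 90 mm across, 50 mm tall. A bystander; origin at the centre of its underside.
- tub_lid: flat white lid of the food tub, 84 mm across, 10 mm thick, without tabs; not the canister's cap. A bystander; origin at the centre of its underside.
- cell0: small block battery standing up, 26 x 17 x 45 mm. A bystander; origin at the centre of its underside.
- cell1: small block battery standing up, 26 x 17 x 45 mm. A bystander; origin at the centre of its underside.
Not all that is in view belongs to the job. Leave any red or turquoise look-alike of the cap alone.

How it is judged:
By the outcome, as a careful person would: the job done as asked, in the order asked, and still so for the second after the job is handed in, with the robot touching nothing.
It also fails if it takes over 67 s, if anything falls off the work surface, if the arm or the gripper's body presses on something with over 40 N, if the wrist force passes 120 N, or if a joint passes its speed limit or range.

## Working session

There is one attempt and no reset: what is moved stays moved. The work goes in short steps, Python scripts to look and compute and a tool call to move; the robot and the scene stay as the last step left them, time stands still between calls to the robot, and variables do not carry over. Pictures are saved under pics/ and viewed, about 8 in all and at most 12, crops included, and the job is handed in when it is done.

Besides the shell and the picture viewer there is one more tool, called after "Call:" as name([rows], argument=value, ...), one row to a line, values as JSON. apply_moves: Moves the arm, as the interface text tells. Its arguments: {"type":"object","properties":{"increments":{"type":"array","items":{"type":"array","items":{"type":"array","items":{"type":"number"}}}},"hand":{"type":"number"}},"required":["increments"]}

```bash
mkdir -p pics; ls
cat > h.py <<'E'
from cell import *
import numpy as np, cv2
from scipy.spatial.transform import Rotation as Ro
def snap(n,name):
    s=observe(); p,d=snapshot(n); cv2.imwrite(f'pics/{name}.png',p[:,:,::-1]); np.savez(f'pics/{name}.npz',p=p,d=d,pos=s['eef_pos'],rot=s['eef_rot']); return p,d,s
def cam(n,pos=None,rot=None):
    c=camera_params(n); f=210/np.tan(np.radians(c['fovy'])/2)
    if 'R' in c:
        R=np.array(c['R']).T; o=-R@np.array(c['t'])
    else:
        H=np.array(c['hand_eye']); T=Ro.from_rotvec(rot).as_matrix(); R=T@H[:3,:3]; o=T@H[:3,3]+np.array(pos)
    return c,f,R,o
def rays(n,uv,pos=None,rot=None):
    c,f,R,o=cam(n,pos,rot); K=np.array([[f,0,c['cx']],[0,f,c['cy']],[0,0,1.]])
    uv=np.array(uv,float).reshape(-1,1,2)
    x=(uv[:,0]-[c['cx'],c['cy']])/f; y=x.copy()
    for _ in range(20): y=x/(1+c['k1']*(y**2).sum(1,keepdims=True))
    return o,np.c_[y,np.ones(len(y))]@R.T
def onplane(n,uv,z,pos=None,rot=None):
    o,r=rays(n,uv,pos,rot); return o+r*((z-o[2])/r[:,2:3])
def cloud(n,d,pos=None,rot=None):
    v,u=np.mgrid[0:420,0:560]; o,r=rays(n,np.c_[u.ravel(),v.ravel()],pos,rot)
    return (o+r*d.reshape(-1,1)).reshape(420,560,3)
E
python3 - <<'E'
from h import *
for n in('top','side'):
    p,d,s=snap(n,n+'0'); c=camera_params(n); print(n,c['fovy'],c['k1'],cam(n)[3],(d>0).mean())
print(camera_params('wrist')['hand_eye'],s)
a=cv2.imread('pics/top0.png');b=cv2.imread('pics/side0.png')
cv2.imwrite('pics/both0.png',cv2.resize(np.vstack([a,b]),(560,840))[:, :])
E
```

```text
pics
top 52.727569008888324 -0.05673027233317892 [0.45767218 0.05195237 1.32212609] 0.9958035714285715
side 53.062560667908194 0.03893268534776103 [-0.04741268  0.80862595  0.83193047] 0.995875850340136
[[ 8.53315793e-04 -9.69776131e-01 -2.43994932e-01  6.61871332e-02]
 [ 9.99999564e-01  9.19922225e-04 -1.59032791e-04  3.94947566e-04]
 [ 3.78682565e-04 -2.43994690e-01  9.69776494e-01 -1.41401153e-01]
 [ 0.00000000e+00  0.00000000e+00  0.00000000e+00  1.00000000e+00]] {'t': 0.05, 'joints': array([-1.32181332e+00,  1.16493714e-01,  1.44223951e+00,  8.75727310e-06,
        1.58398601e+00, -3.77946473e-02]), 'qvel': array([ 0.00282551, -0.0016504 , -0.00228353,  0.00019403,  0.00147349,
        0.00068474]), 'tau': array([ 3.56799801e-04, -7.23581958e+01, -6.24509954e+01,  7.81990425e-02,
        2.30176788e-02, -5.22383903e-05]), 'eef_pos': array([ 0.19088964, -0.64727642,  0.24291594]), 'eef_rot': array([-3.10824207e+00, -4.48767181e-01,  1.72775690e-04]), 'force': array([-0.05409561, -0.32831133,  0.09657093]), 'torque': array([ 0.0258005 , -0.00157802,  0.03303602]), 'opening': 0.09302541398081843}
```

View pics/top0.png

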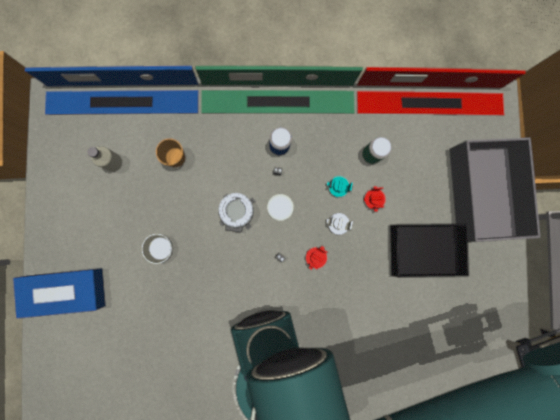

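View pics/side0.png

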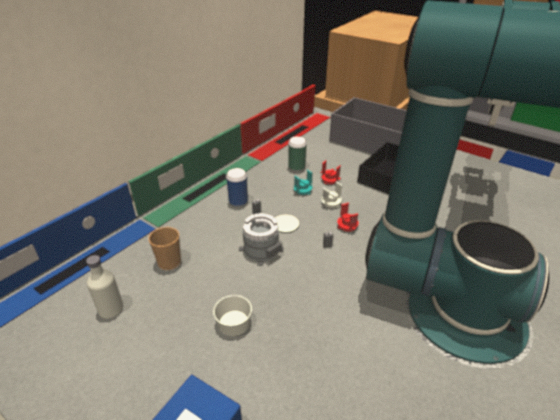

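The top view shows these candidates for the cap:
- White tabbed cap at (339,224).
- Flat tub lid at (280,207), no tabs.
- White tub at (158,249).
- Turquoise look-alike at (338,187), and red ones at (375,199) and (316,258).

I choose the white one with two tabs, (339,224). The canister is at (236,210).

Run:
```python
from h import *
z=np.load('pics/top0.npz'); p,d=z['p'],z['d']; P=cloud('top',d)
def reg(u0,u1,v0,v1): return P[v0:v1,u0:u1].reshape(-1,3),p[v0:v1,u0:u1].reshape(-1,3).astype(int)
Q,C=reg(320,360,207,242)
m=(C.min(1)>110)&(np.ptp(C,axis=1)<45)
for lo,hi in((.01,.04),(.04,.058),(.060,.08)):
    k=m&(Q[:,2]>lo)&(Q[:,2]<hi); print('cap',lo,k.sum(),Q[k].mean(0) if k.any() else 0, cv2.minEnclosingCircle(Q[k,:2].astype(np.float32)) if k.sum()>2 else 0)
k=(Q[:,2]>.06); X=Q[k,:2]-Q[k,:2].mean(0); w,V=np.linalg.eigh(X.T@X); print('tab axis deg',np.degrees(np.arctan2(V[1,1],V[0,1])))
Q,C=reg(210,262,185,235)
k=(Q[:,2]>.088)&(Q[:,2]<.103); print('can',k.sum(),np.median(Q[k],0),cv2.minEnclosingCircle(Q[k,:2].astype(np.float32)))
c=cv2.imread('pics/top0.png'); 
cv2.imwrite('pics/crop0.png',np.hstack([cv2.resize(c[185:237,210:262],(390,390),interpolation=2),cv2.resize(c[198:250,313:365],(390,390),interpolation=2)]))
for n,u in(('red316',(316,258)),('turq',(338,187)),('red375',(375,199)),('cell',(280,258)),('cell',(278,171))): print(n,P[u[1],u[0]])
```

```text
cap 0.01 285 [ 0.50266521 -0.18365856  0.02466426] ((0.5046647787094116, -0.1810116320848465), 0.035854991525411606)
cap 0.04 39 [ 0.50410064 -0.184569    0.04367894] ((0.5041813850402832, -0.18306584656238556), 0.031163137406110764)
cap 0.06 35 [ 0.50221617 -0.18694737  0.06768645] ((0.5020619630813599, -0.18444380164146423), 0.03297432139515877)
tab axis deg 99.25420714215255
can 316 [0.54268349 0.12843353 0.09486036] ((0.5432661771774292, 0.1297759860754013), 0.04819197580218315)
red316 [ 0.39775854 -0.11046663  0.04557999]
turq [ 0.61324161 -0.18135203  0.04021805]
red375 [ 0.57563388 -0.29381592  0.04542509]
cell [ 0.3982562  -0.00229034  0.03967409]
cell [0.66232417 0.00231724 0.04237379]
```

View pics/crop0.png

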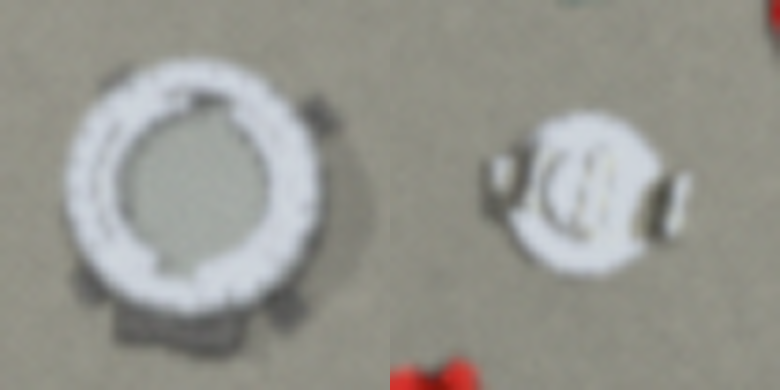

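The crop confirms a white disc with two tabs, left and right. The canister's gaps look to be at crop (205,95) and (175,265), which puts the gap line at about -10°. Moving above the cap.

Call:
apply_moves([
  [[30.7,-25.4,0,0,0,0],[30.7,-25.4,0,0,0,0],[30.7,-25.4,0,0,0,0],[30.7,-25.4,0,0,0,0],[30.7,-25.4,0,0,0,0],[30.7,-25.4,0,0,0,0],[30.7,-25.4,0,0,0,0],[30.7,-25.4,0,0,0,0],[30.7,-25.4,0,0,0,0],[30.7,-25.4,0,0,0,0],[30.7,-25.4,0,0,0,0],[30.7,-25.4,0,0,0,0]],
])

```text
t: 1.1
eef_pos: [0.4628, -0.2374, 0.2381]
eef_rot: [-3.104, -0.431, 0.005]
force: [-0.8, -0.0, -0.3]
opening: 0.0929
```

Call:
apply_moves([
  [[28,-20,15,0,0,0.06],[25,-18,15,0,0,0.06],[0,0,8,0,0,0],[0,0,0,0,0,0]],
])

```text
t: 1.43
eef_pos: [0.509, -0.1778, 0.199]
eef_rot: [-3.124, -0.247, 0.003]
force: [-0.8, 0.1, -0.1]
opening: 0.0926
```

Run:
```python
from h import *
p,d,s=snap('wrist','w1'); print(s['eef_pos'],s['eef_rot'],s['joints'])
P=cloud('wrist',d,s['eef_pos'],s['eef_rot']); C=p.astype(int)
m=(C.min(2)>100)&(np.ptp(C,axis=2)<45)&(np.hypot(P[...,0]-.503,P[...,1]+.184)<.06)
for lo,hi in((.012,.024),(.04,.047),(.063,.075)):
    k=m&(P[...,2]>lo)&(P[...,2]<hi); Q=P[k]; print(lo,k.sum(),Q.mean(0),cv2.minEnclosingCircle(Q[:,:2].astype(np.float32)),cv2.minAreaRect((Q[:,:2]*1000).astype(np.float32)))
    if lo>.06:
        n,l,st,cc=cv2.connectedComponentsWithStats(k.astype(np.uint8))
        for i in range(1,n):
            if st[i,4]>30: print(st[i],P[l==i].mean(0))
```

```text
[ 0.50902425 -0.17780835  0.19902837] [-3.12423242e+00 -2.47202770e-01  2.98056892e-03] [-0.38642858 -0.16407134  1.78884865  0.00594001  1.5219241   1.02614278]
0.012 1755 [ 0.50604906 -0.18600602  0.01947011] ((0.5031687617301941, -0.1822701245546341), 0.03552912175655365) ((502.6488952636719, -185.81161499023438), (65.15787506103516, 64.39395141601562), 17.099884033203125)
0.04 392 [ 0.50272535 -0.1854297   0.04222175] ((0.5019580125808716, -0.18620385229587555), 0.017141900956630707) ((502.1175842285156, -185.38717651367188), (9.935038566589355, 33.89476013183594), 76.94813537597656)
0.063 317 [ 0.50271733 -0.18515206  0.06931991] ((0.5022581815719604, -0.18558380007743835), 0.032940857112407684) ((502.7390441894531, -185.5762481689453), (61.99446487426758, 25.93948745727539), 75.98265075683594)
[246 192  16  29 162] [ 0.50934327 -0.15810424  0.06933128]
[309 218  17  28 155] [ 0.49579214 -0.2134214   0.06930804]
```

View pics/w1.png

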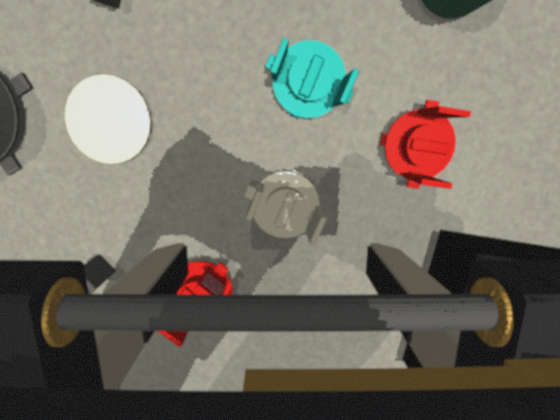

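The wrist view shows the white cap at (286,205), clear of the neighbours. From depth, its centre is (0.5025,-0.1856) and the tab axis is at 76.2°. I turn by 0.40 rad and centre over it.

Call:
apply_moves([
  [[0,0,10,0,0,0.1],[0,0,20,0,0,0.1],[0,0,20,0,0,0.1],[0,0,0,0,0,0.1],[-4.5,9,0,0,0,0],[0,0,0,0,0,0]],
])

```text
t: 1.98
eef_pos: [0.4998, -0.1915, 0.1517]
eef_rot: [-3.11, 0.404, -0.0]
force: [-0.2, 0.5, -0.0]
opening: 0.0934
```

```bash
cat >> h.py <<'E'
def to(x,y,z=None,yaw=None):
    s=observe(); T=Ro.from_rotvec(s['eef_rot']).as_matrix(); p=np.array(s['eef_pos']); t=np.array([x,y,p[2] if z is None else z])
    cy=np.degrees(np.arctan2(T[1,0],T[0,0])); print('t',s['t'],'pos',p.round(4),'yaw',cy.round(2),'tilt',T[:2,2].round(4),'shift mm',((t-p)@T*1000).round(1),'turn',None if yaw is None else np.radians(cy-yaw).round(4),'F',s['force'].round(1),'M',s['torque'].round(2),'open',s['opening'],'q6',s['joints'][5].round(2))
E
python3 -c "
from h import *
to(.5025,-.1856,.060,-13.8)"
```

```text
t 1.9833 pos [ 0.4998 -0.1915  0.1517] yaw -14.79 tilt [0.0008 0.0052] shift mm [ 1.2 -5.9 91.8] turn -0.0172 F [-0.2  0.5 -0. ] M [0.03 0.03 0.03] open 0.09339713240031917 q6 1.41
```

Call:
apply_moves([
  [[1,-6,15,0.005,0,-0.017],[0,0,25,0,0,0],[0,0,20,0,0,0],[0,0,0,0,0,0]],
])

```text
t: 2.32
eef_pos: [0.5027, -0.1881, 0.0921]
eef_rot: [-3.112, 0.357, -0.012]
force: [-0.0, -0.4, -0.1]
opening: 0.0929
```

```bash
python3 -c "
from h import *
to(.5025,-.1856,.060,-13.8)"
```

```text
t 2.3167 pos [ 0.5027 -0.1881  0.0921] yaw -13.1 tilt [0.0086 0.0082] shift mm [-0.9 -2.1 32.1] turn 0.0122 F [-0.  -0.4 -0.1] M [0.02 0.03 0.04] open 0.09293575018338363 q6 1.39
```

```bash
cat >> h.py <<'E'
_to=to
def to(x,y,z=None,yaw=0):
    _to(x,y,z,yaw); s=observe(); T=Ro.from_rotvec(s['eef_rot']); a=np.radians(yaw)
    G=Ro.from_matrix(np.array([[np.cos(a),np.sin(a),0],[np.sin(a),-np.cos(a),0],[0,0,-1]])); print('turn tool',(T.inv()*G).as_rotvec().round(4))
E
python3 -c "
from h import *
to(.5025,-.1856,.060,-13.8)"
```

```text
t 2.3167 pos [ 0.5027 -0.1881  0.0921] yaw -13.1 tilt [0.0086 0.0082] shift mm [-0.9 -2.1 32.1] turn 0.0122 F [-0.  -0.4 -0.1] M [0.02 0.03 0.04] open 0.09293575018338363 q6 1.39
turn tool [-0.01   -0.0065  0.0122]
```

Call:
apply_moves([
  [[-1,-2,12,-0.01,-0.006,0.012],[0,0,12,0,0,0],[0,0,5,0,0,0],[0,0,0,0,0,0]],
])

```text
t: 2.65
eef_pos: [0.5026, -0.186, 0.062]
eef_rot: [3.119, -0.37, 0.002]
force: [-0.2, 0.2, -0.9]
opening: 0.0931
```

```bash
python3 -c "
from h import *
to(.5025,-.1856,.060,-13.8)"
```

```text
t 2.65 pos [ 0.5026 -0.186   0.062 ] yaw -13.54 tilt [ 0.001  -0.0013] shift mm [-0.2 -0.4  2. ] turn 0.0045 F [-0.2  0.2 -0.9] M [ 0.    0.02 -0.04] open 0.09308012892842664 q6 1.41
turn tool [ 0.001  -0.0013  0.0045]
```

Call:
apply_moves([
  [[0,0,2,0,0,0.004],[0,0,0,0,0,0],[0,0,0,0,0,0],[0,0,0,0,0,0],[0,0,0,0,0,0],[0,0,0,0,0,0],[0,0,0,0,0,0],[0,0,0,0,0,0],[0,0,0,0,0,0]],
], hand=40)

```text
t: 3.4
eef_pos: [0.5038, -0.1864, 0.0623]
eef_rot: [3.117, -0.375, 0.007]
force: [-0.1, 1.2, -1.6]
opening: 0.0506
```

```bash
python3 -c "
from h import *
to(.5025,-.1856,.060,-13.8)"
```

```text
t 3.4 pos [ 0.5038 -0.1864  0.0623] yaw -13.72 tilt [ 0.0041 -0.0025] shift mm [-1.4 -0.5  2.3] turn 0.0014 F [-0.1  1.2 -1.6] M [0.01 0.04 0.05] open 0.050593501842956363 q6 1.41
turn tool [ 0.0014 -0.0046  0.0014]
```

Gripped at an opening of about 51 mm, so the tabs are squeezed. Lifting, then moving to a viewpoint just short of the canister.

Call:
apply_moves([
  [[0,0,-15,0,0,0],[0,0,-35,0,0,0],[0,0,-40,0,0,0],[0,0,-40,0,0,0],[0,0,-20,0,0,0],[0,0,0,0,0,0]],
])

```text
t: 3.9
eef_pos: [0.5012, -0.1853, 0.2158]
eef_rot: [3.119, -0.375, -0.003]
force: [0.1, -0.6, -1.5]
opening: 0.0501
```

Call:
apply_moves([
  [[-6,-16,0,0,0,0],[-13,-35,0,0,0,0],[-13,-35,0,0,0,0],[-13,-35,0,0,0,0],[-13,-35,0,0,0,0],[-13,-35,0,0,0,0],[-13,-35,0,0,0,0],[-13,-35,0,0,0,0],[-13,-35,0,0,0,0],[-6,-16,0,0,0,0],[0,0,0,0,0,0],[0,0,0,0,0,0]],
])

```text
t: 4.9
eef_pos: [0.4575, 0.1587, 0.2044]
eef_rot: [3.116, -0.38, -0.014]
force: [-0.1, 0.4, -0.9]
opening: 0.0504
```

Run:
```python
from h import *
to(.465,.149,.2,-13.8)
p,d,s=snap('wrist','w2')
P=cloud('wrist',d,s['eef_pos'],s['eef_rot'])
R=np.hypot(P[...,0]-.543,P[...,1]-.1295)
k=(R<.06)&(abs(P[...,2]-.095)<.004); Q=P[k]; print(k.sum(),Q[:,2].mean(),cv2.minEnclosingCircle(Q[:,:2].astype(np.float32)),cv2.fitEllipse(cv2.convexHull((Q[:,:2]*1000).astype(np.float32))))
k=(R<.06)&(abs(P[...,2]-.085)<.004);Q=P[k]; print(k.sum(),Q[:,2].mean(),Q.mean(0))
```

```text
t 4.9 pos [0.4575 0.1587 0.2044] yaw -13.92 tilt [-0.0092 -0.0017] shift mm [9.7 7.6 4.4] turn -0.002 F [-0.1  0.4 -0.9] M [ 0.02 -0.04 -0.01] open 0.05037380420017384 q6 2.09
turn tool [ 0.0038  0.0085 -0.002 ]
5488 0.09523910040519527 ((0.5425153374671936, 0.1292712390422821), 0.04863680526614189) ((542.5818481445312, 129.11178588867188), (96.14595794677734, 96.72154235839844), 44.00609588623047)
3771 0.08533445759350734 [0.54480145 0.12828918 0.08533446]
```

View pics/w2.png

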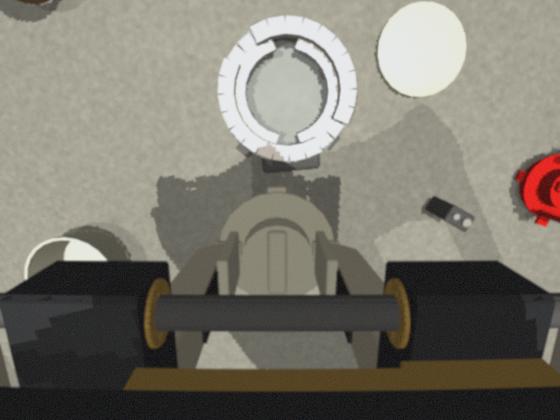

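The view shows the ring at (287,88), with gaps at about (287,45) and (290,135). The cap is held upright and its lug points ahead, at (276,188). Next, the gap and notch angles from depth.

Run:
```python
from h import *
z=np.load('pics/w2.npz'); P=cloud('wrist',z['d'],z['pos'],z['rot']); c=np.array([.5426,.1291])
V=P[...,:2]-c; R=np.hypot(V[...,0],V[...,1]); A=np.degrees(np.arctan2(V[...,1],V[...,0])); Z=P[...,2]
# pixel ray crossing the ledge plane z=.085 / collar plane .095: below => gap
v,u=np.mgrid[0:420,0:560]; 
for nm,zp,r0,r1,thr in(('gap',.085,.0315,.036,.079),('notch',.095,.0395,.046,.0925)):
    X=onplane('wrist',np.c_[u.ravel(),v.ravel()],zp,z['pos'],z['rot']); W=X[:,:2]-c; r=np.hypot(*W.T); a=np.degrees(np.arctan2(W[:,1],W[:,0]))
    k=(r>r0)&(r<r1); dd=z['d'].ravel(); Zz=Z.ravel()
    h=[]
    for b in range(-180,180,3):
        kk=k&(a>=b)&(a<b+3)&(dd>0); h.append((Zz[kk]<thr).mean() if kk.any() else -1)
    print(nm,[(b,round(float(x),1)) for b,x in zip(range(-180,180,3),h) if x>.15 or x<0])
# held cap: near points
n=(Z>.13)&(Z<.20); 
T=Ro.from_rotvec(z['rot']).as_matrix(); L=(P-z['pos'])@T*1000
for lo,hi in((2,12),(14,24),(24,40),(40,50),(50,60),(60,72)):
    k=(L[...,2]>lo)&(L[...,2]<hi)&(z['d']>0)&(abs(L[...,1])<45)&(abs(L[...,0])<45); Q=L[k]
    if len(Q)>20: print(lo,hi,len(Q),Q.min(0).round(1),Q.max(0).round(1),np.median(Q,0).round(1))
```

```text
gap [(-180, 0.3), (-27, 0.3), (-24, 1.0), (-21, 1.0), (-18, 1.0), (-15, 1.0), (-12, 1.0), (-9, 1.0), (-6, 1.0), (-3, 1.0), (0, 0.8), (153, 0.6), (156, 1.0), (159, 1.0), (162, 1.0), (165, 1.0), (168, 1.0), (171, 1.0), (174, 1.0), (177, 1.0)]
notch [(-162, 0.9), (-159, 1.0), (-156, 1.0), (-153, 1.0), (-150, 1.0), (-147, 1.0), (-144, 1.0), (-141, 1.0), (-138, 1.0), (-135, 1.0), (18, 0.8), (21, 1.0), (24, 1.0), (27, 1.0), (30, 1.0), (33, 1.0), (36, 1.0), (39, 1.0), (42, 1.0), (45, 1.0)]
2 12 826 [-12.5 -38.9   2. ] [12.3 40.8 11.9] [ 8.3 21.5  6.7]
14 24 1834 [-17.9 -37.7  14. ] [16.7 39.2 24. ] [ 3.4  0.9 19.9]
24 40 3508 [-19.4 -33.9  24. ] [17.8 35.4 39.9] [ 2.1  0.9 26. ]
40 50 3708 [-30.7 -33.8  40. ] [31.4 34.2 47.5] [16.7  0.4 42.8]
50 60 120 [29.2 -5.  52. ] [32.5  5.6 58.6] [31.2  0.3 54.3]
```

Gap line at about -12.3°, and the notches at 33° agree with that (-12°). The cap sits about -1.4 mm along tool x in the grip. Going above the mouth.

```bash
python3 -c "
from h import *
to(.544,.1291,.172,-12.3)"
```

```text
t 4.95 pos [0.4575 0.1582 0.2043] yaw -13.96 tilt [-0.0096 -0.0016] shift mm [91.3  7.3 31.6] turn -0.029 F [-0.6 -0.2 -2.4] M [ 0.01 -0.01  0.03] open 0.0502600226191891 q6 2.09
turn tool [ 0.0038  0.0089 -0.029 ]
```

Call:
apply_moves([
  [[20,2,0,0.004,0.009,-0.029],[30,3,0,0,0,0],[25,2,0,0,0,0],[15,0,0,0,0,0],[0,0,15,0,0,0],[0,0,10,0,0,0],[0,0,0,0,0,0]],
])

```text
t: 5.53
eef_pos: [0.5483, 0.1221, 0.1751]
eef_rot: [3.121, -0.346, -0.001]
force: [-0.2, 0.6, -1.4]
opening: 0.0507
```

```bash
python3 -c "
from h import *
to(.544,.1291,.162,-12.3)"
```

```text
t 5.5333 pos [0.5483 0.1221 0.1751] yaw -12.63 tilt [-0.0008 -0.0012] shift mm [-5.8 -5.9 13.1] turn -0.0058 F [-0.2  0.6 -1.4] M [ 0.03 -0.02  0.01] open 0.05066734611943892 q6 1.97
turn tool [ 0.0013  0.0006 -0.0058]
```

Call:
apply_moves([
  [[-5.8,-5.9,0,0.001,0,-0.006],[0,0,0,0,0,0],[0,0,0,0,0,0],[0,0,5,0,0,0],[0,0,5,0,0,0],[0,0,0,0,0,0]],
])

```text
t: 6.03
eef_pos: [0.5425, 0.1291, 0.1658]
eef_rot: [-3.123, 0.336, -0.001]
force: [-0.7, -0.2, -3.0]
opening: 0.0507
```

```bash
python3 -c "
from h import *
to(.544,.1291,.162,-12.3)"
```

```text
t 6.0333 pos [0.5425 0.1291 0.1658] yaw -12.29 tilt [0.001  0.0002] shift mm [ 1.5 -0.3  3.8] turn 0.0002 F [-0.7 -0.2 -3. ] M [-0.02 -0.01  0.06] open 0.050735638278260255 q6 1.97
turn tool [-0.0004 -0.0009  0.0002]
```

Call:
apply_moves([
  [[1.5,0,3,0,0,0],[0,0,3,0,0,0],[0,0,3,0,0,0],[0,0,3,0,0,0],[0,0,0,0,0,0]],
])

```text
t: 6.45
eef_pos: [0.544, 0.1289, 0.1526]
eef_rot: [-3.123, 0.335, -0.002]
force: [0.2, -0.1, -1.0]
opening: 0.0506
```

```bash
python3 -c "
from h import *
to(.544,.1291,.1443,-12.3)"
```

```text
t 6.45 pos [0.544  0.1289 0.1526] yaw -12.26 tilt [0.0012 0.0001] shift mm [-0.1 -0.2  8.3] turn 0.0007 F [ 0.2 -0.1 -1. ] M [ 0.02  0.07 -0.  ] open 0.05060687085849811 q6 1.97
turn tool [-0.0004 -0.0011  0.0007]
```

Call:
apply_moves([
  [[0,0,3,0,0,0],[0,0,3,0,0,0],[0,0,2,0,0,0],[0,0,0,0,0,0]],
])

```text
t: 6.78
eef_pos: [0.544, 0.1289, 0.1435]
eef_rot: [-3.123, 0.335, -0.001]
force: [-0.2, -0.1, -1.8]
opening: 0.0509
```

Call:
apply_moves([
  [[0,0,2,0,0,0],[0,0,2,0,0,0],[0,0,0,0,0,0]],
])

```text
t: 7.03
eef_pos: [0.5441, 0.1289, 0.1392]
eef_rot: [-3.123, 0.336, -0.002]
force: [-0.1, -1.0, -1.2]
opening: 0.0499
```

```bash
python3 -c "
from h import *
to(.544,.1291,.1313,-12.3)"
```

```text
t 7.0333 pos [0.5441 0.1289 0.1392] yaw -12.26 tilt [0.001  0.0001] shift mm [-0.1 -0.2  7.9] turn 0.0007 F [-0.1 -1.  -1.2] M [ 0.05 -0.03 -0.01] open 0.0499492458023005 q6 1.97
turn tool [-0.0003 -0.0009  0.0007]
```

Already 5 mm below where the lugs would rest on the ledge, and no contact force, so the lugs are in the gaps. Continuing gently.

Call:
apply_moves([
  [[0,0,2,0,0,0],[0,0,2,0,0,0],[0,0,0,0,0,0]],
])

```text
t: 7.28
eef_pos: [0.5441, 0.1289, 0.1348]
eef_rot: [-3.123, 0.336, -0.002]
force: [-0.6, 0.3, -0.7]
opening: 0.0504
```

Call:
apply_moves([
  [[0,0,1.5,0,0,0],[0,0,0,0,0,0]],
])

```text
t: 7.45
eef_pos: [0.5441, 0.1289, 0.1332]
eef_rot: [-3.123, 0.336, -0.002]
force: [0.6, 0.4, -2.0]
opening: 0.0502
```

Call:
apply_moves([
  [[0,0,1,0,0,0],[0,0,0,0,0,0]],
])

```text
t: 7.62
eef_pos: [0.5441, 0.1289, 0.1321]
eef_rot: [-3.123, 0.335, -0.002]
force: [-0.3, -0.1, -1.4]
opening: 0.0499
```

Call:
apply_moves([
  [[0,0,0.7,0,0,0],[0,0,0,0,0,0]],
])

```text
t: 7.78
eef_pos: [0.5442, 0.1289, 0.1314]
eef_rot: [-3.123, 0.336, -0.002]
force: [0.6, 0.1, -1.3]
opening: 0.0504
```

Call:
apply_moves([
  [[0,0,0.7,0,0,0],[0,0,0,0,0,0]],
])

```text
t: 7.95
eef_pos: [0.5444, 0.1289, 0.1314]
eef_rot: [-3.123, 0.335, -0.003]
force: [-0.1, -0.3, -1.5]
opening: 0.0504
```

Call:
apply_moves([
  [[0,0,0.7,0,0,0],[0,0,0,0,0,0]],
])

```text
t: 8.12
eef_pos: [0.5446, 0.129, 0.1313]
eef_rot: [-3.123, 0.335, -0.004]
force: [-0.2, -0.5, -0.5]
opening: 0.0502
```

It stopped at z=0.1314, matching the predicted seat height of 0.1313. Turning clockwise.

Call:
apply_moves([
  [[0,0.1,0,0,0,0.05],[0,0.1,0,0,0,0.06],[0,0.1,0,0,0,0.06],[0,0.1,0,0,0,0.06],[0,0,0,0,0,0]],
])

```text
t: 8.53
eef_pos: [0.5449, 0.1285, 0.1313]
eef_rot: [-3.06, 0.707, -0.007]
force: [-1.2, 0.5, 0.3]
opening: 0.0502
```

```bash
python3 -c "
from h import *
a=np.radians(-26);to(.5426+.0014*np.cos(a),.1291+.0014*np.sin(a),.1313,-57.3)"
```

```text
t 8.5333 pos [0.5449 0.1285 0.1313] yaw -26.0 tilt [0.0043 0.0001] shift mm [-1.   0.5  0. ] turn 0.5462 F [-1.2  0.5  0.3] M [ 0.06  0.21 -0.05] open 0.050165066006477854 q6 2.21
turn tool [-0.003  -0.0032  0.5462]
```

Call:
apply_moves([
  [[-1,0.5,0,-0.002,-0.003,0.06],[0,0.1,0,0,0,0.07],[0,0.1,0,0,0,0.07],[0,0.1,0,0,0,0.07],[0,0.1,0,0,0,0.07],[0,0,0,0,0,0]],
])

```text
t: 9.03
eef_pos: [0.5441, 0.128, 0.1313]
eef_rot: [-2.895, 1.218, -0.004]
force: [-0.9, 0.1, 0.9]
opening: 0.0501
```

```bash
python3 -c "
from h import *
a=np.radians(-47);to(.5426+.0014*np.cos(a),.1291+.0014*np.sin(a),.1313,-57.3)"
```

```text
t 9.0333 pos [0.5441 0.128  0.1313] yaw -45.64 tilt [ 0.0022 -0.0005] shift mm [-0.5  0.3 -0. ] turn 0.2035 F [-0.9  0.1  0.9] M [ 0.08  0.24 -0.02] open 0.050065119104011256 q6 2.55
turn tool [-0.0014 -0.0018  0.2035]
```

Call:
apply_moves([
  [[-0.5,0.3,0,0,0,0.06],[0,0.1,0,0,0,0.06],[0,0,0,0,0,0.04],[0,0,0,0,0,0]],
])

```text
t: 9.37
eef_pos: [0.5437, 0.1279, 0.1313]
eef_rot: [-2.795, 1.433, -0.005]
force: [-0.6, 0.5, 1.1]
opening: 0.0503
```

```bash
python3 -c "
from h import *
a=np.radians(-56);to(.5426+.0014*np.cos(a),.1291+.0014*np.sin(a),.1313,-57.3)"
```

```text
t 9.3667 pos [0.5437 0.1279 0.1313] yaw -54.29 tilt [ 0.0029 -0.0008] shift mm [-0.2  0.2  0. ] turn 0.0526 F [-0.6  0.5  1.1] M [0.12 0.15 0.01] open 0.05029251878089849 q6 2.7
turn tool [-0.002  -0.0023  0.0526]
```

Call:
apply_moves([
  [[0,0,0,0,0,0.03],[0,0,0,0,0,0.02],[0,0,0,0,0,0]],
])

```text
t: 9.62
eef_pos: [0.5438, 0.1279, 0.1313]
eef_rot: [-2.765, 1.489, -0.005]
force: [-1.4, -0.0, 0.8]
opening: 0.0502
```

```bash
python3 -c "
from h import *
a=np.radians(-57);to(.5426+.0014*np.cos(a),.1291+.0014*np.sin(a),.1313,-57.3)"
```

```text
t 9.6167 pos [0.5438 0.1279 0.1313] yaw -56.61 tilt [ 0.0033 -0.0008] shift mm [-0.3  0.4  0. ] turn 0.0121 F [-1.4 -0.   0.8] M [ 0.07 -0.04  0.04] open 0.05020831257844313 q6 2.75
turn tool [-0.0023 -0.0025  0.0121]
```

Call:
apply_moves([
  [[0,0,0,0,0,0.02],[0,0,0,0,0,0]],
])

```text
t: 9.78
eef_pos: [0.544, 0.128, 0.1314]
eef_rot: [-2.752, 1.513, -0.006]
force: [1.0, 0.9, -0.6]
opening: 0.0507
```

Call:
apply_moves([
  [[0,0,0,0,0,0.02],[0,0,0,0,0,0]],
])

```text
t: 9.95
eef_pos: [0.5441, 0.128, 0.1313]
eef_rot: [-2.737, 1.54, -0.006]
force: [1.0, -0.7, 1.1]
opening: 0.0503
```

```bash
python3 -c "
from h import *
a=np.radians(-57);to(.5426+.0014*np.cos(a),.1291+.0014*np.sin(a),.1313,-57.3)"
```

```text
t 9.95 pos [0.5441 0.128  0.1313] yaw -58.73 tilt [ 0.004  -0.0006] shift mm [-0.3  0.6  0. ] turn -0.025 F [ 1.  -0.7  1.1] M [ 0.03 -0.17  0.42] open 0.05027513185399982 q6 2.78
turn tool [-0.003  -0.0026 -0.025 ]
```

Call:
apply_moves([
  [[0,0,0,0,0,0.015],[0,0,0,0,0,0]],
])

```text
t: 10.12
eef_pos: [0.5441, 0.128, 0.1314]
eef_rot: [-2.725, 1.561, -0.006]
force: [1.5, -0.5, -0.5]
opening: 0.0503
```

```bash
python3 -c "
from h import *
a=np.radians(-57);to(.5426+.0014*np.cos(a),.1291+.0014*np.sin(a),.1313,-57.3)"
```

```text
t 10.1167 pos [0.5441 0.128  0.1314] yaw -59.6 tilt [ 0.004  -0.0008] shift mm [-0.3  0.7  0. ] turn -0.0402 F [ 1.5 -0.5 -0.5] M [-0.04 -0.25  0.66] open 0.050288747308907394 q6 2.8
turn tool [-0.003  -0.0028 -0.0402]
```

The reaction moment rose from 0 to 0.66 Nm at about -59°, so the cap is at its stop. Releasing.

Call:
apply_moves([
  [[0,0,0,0,0,0],[0,0,0,0,0,0],[0,0,0,0,0,0],[0,0,0,0,0,0],[0,0,0,0,0,0],[0,0,0,0,0,0]],
], hand=85)

```text
t: 10.62
eef_pos: [0.5437, 0.1282, 0.1311]
eef_rot: [-2.725, 1.561, -0.004]
force: [-0.0, -0.5, -0.6]
opening: 0.0835
```

Call:
apply_moves([
  [[0,0,-10,0,0,0],[0,0,-25,0,0,0],[0,0,-35,0,0,0],[0,0,-30,0,0,0],[-20,0,0,0,0,0],[-20,0,0,0,0,0],[0,0,0,0,0,0],[0,0,0,0,0,0]],
])

```text
t: 11.28
eef_pos: [0.5219, 0.1632, 0.2413]
eef_rot: [-2.723, 1.563, -0.005]
force: [-0.8, -0.3, -0.7]
opening: 0.0849
```

Run:
```python
from h import *
to(.5426,.1291)
p,d,s=snap('wrist','w3'); P=cloud('wrist',d,s['eef_pos'],s['eef_rot'])
R=np.hypot(P[...,0]-.5426,P[...,1]-.1291); Z=P[...,2]
for n,k in(('paddle tops',(R<.04)&(Z>.132)&(Z<.15)),('hub',(R<.021)&(Z>.1)&(Z<.12)),('flange',(R<.032)&(Z>.08)&(Z<.098)),('collar',(R>.038)&(R<.05)&(abs(Z-.095)<.003))):
    Q=P[k]
    if len(Q)>5: print(n,len(Q),np.median(Q,0).round(4),cv2.minAreaRect((Q[:,:2]*1000).astype(np.float32)),cv2.minEnclosingCircle(Q[:,:2].astype(np.float32)))
cv2.imwrite('pics/w3c.png',cv2.resize(p[:,:,::-1],(800,600)))
```

```text
t 11.2833 pos [0.5219 0.1632 0.2413] yaw -59.72 tilt [0.0038 0.0004] shift mm [39.8 -0.7  0.1] turn -1.0423 F [-0.8 -0.3 -0.7] M [ 0.06 -0.03 -0.01] open 0.08493314371437106 q6 2.87
turn tool [-0.0024 -0.0032 -1.0423]
paddle tops 562 [0.559  0.1324 0.1382] ((543.4617919921875, 128.15692138671875), (62.26128387451172, 25.68622589111328), 33.21424865722656) ((0.5429926514625549, 0.12851053476333618), 0.03308083117008209)
hub 1727 [0.5436 0.1279 0.1058] ((543.2640380859375, 128.36044311523438), (37.1209831237793, 37.152191162109375), 31.072072982788086) ((0.5432076454162598, 0.12832824885845184), 0.01904948614537716)
flange 2348 [0.5438 0.127  0.0884] ((542.9654541015625, 129.4908447265625), (56.885894775390625, 63.19920349121094), 31.7064208984375) ((0.5426393151283264, 0.1291303038597107), 0.032015133649110794)
collar 3268 [0.5448 0.1261 0.0954] ((542.6007080078125, 129.45562744140625), (92.29855346679688, 96.21553802490234), 32.42289352416992) ((0.542654812335968, 0.12929871678352356), 0.04853041470050812)
```

View pics/w3c.png

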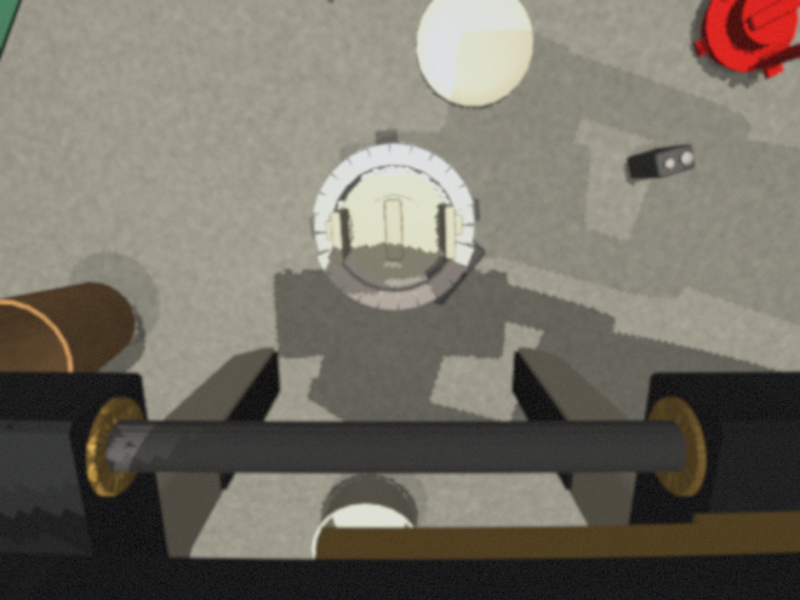

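The view shows the cap in the ring at (394,225). The tabs span 62.3 mm, so both have sprung out. The tab axis is at 33.2°, matching the notches at 33°, and the tab tops are at 138.2 mm against 138 expected when fully down. Handing in.

```bash
python3 -c "
from cell import *
print(close_job())"
```

```text
the job is handed in; nothing more can be done
None
```

The canister is closed and the job is handed in. I picked up the white cap by its squeezed tabs and lowered it straight through the gaps. I then turned it clockwise about 46° to its stop and let go.

- **Fit:** the tabs span 62.3 mm, so both are sprung out. Their axis is at 33.2°, against 33° for the notches. The tab tops are at 138.2 mm, against 138 mm expected when fully down.
- **Force:** the largest wrist force in the readings was about 3 N, and the largest twist about 0.7 Nm, at the stop. It took 11.3 s by the robot's clock.
- **Bystanders:** I did not re-measure where they stand at the end. The arm passed well above them, and no force reading suggested contact.
- **Disagreement:** the first overhead estimate of the tab axis (99°) was wrong. The close view gave 76°, and I used that.

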